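Close and lock the sprung lid of a thermal cycler

ROBOT

A 6-joint arm with a two-finger parallel gripper is mounted at the origin on the work surface. World frame = base frame: x ahead of the robot, y to its left, z up, the work surface at z = 0. Lengths are in m, angles in rad, forces in N, time in s.
With the tool pointing down it reaches from about 0.35 to 0.975 m from the base axis. Payload 4.9 kg.
Tool frame: the origin (TCP) lies midway between the tips of the shut fingers; the grasp point (between the pads) lies 19 mm behind it; z points along the fingers, y is the line along which they close (so a half turn about z gives the same grasp; the last joint's range is limited). The gripper opens to 85 mm and grips with 20 to 120 N. Pads are 22 mm wide; open, the fingers measure 114 mm over their backs; the gripper's body (76 mm by 85 mm) begins 54 mm behind the grasp point. The pads swing forward as they close: fully open they stand 13 mm farther back than shut.
Start: joints at [1.135, 0.053, 1.613, -0, 1.476, -0.119], TCP at [0.195, 0.594, 0.231] pointing down, gripper open.
Joint ranges: [-3.01, 3.01], [-1.01, 2.22], [0.06, 2.58], [-1.02, 4.17], [0.09, 2.62], [-3.14, 3.14]. Speed limits (rad/s): [2.57, 2.57, 3.14, 3.14, 3.14, 3.14].

INTERFACE

Orientations are given as a rotation vector (axis times angle).
In Python, from station import ctrl, optics, job gives the robot as it stands.
- The arm moves only by the shell command python3 -m jog 'ROWS' [OPENING] [FORCE]. ROWS is JSON, a list of rows, each a list of 2 entries, a list of its own where there are three numbers: the shift along the tool's x, y, z in m, then the turn, a rotation vector about the tool's x, y, z in rad. A call has 1 to 5 rows; each row is the pose to reach, as a shift and turn from the pose commanded when the call began, along the tool's axes at that moment; what a row does not reach only later rows make up. A row lasts 1/10 s, in which the tool goes at most 50 mm and 8.59 degrees, less where a joint would pass 70% of its speed; a pose out of reach is approached as far as the arm can. A call with a gripper value outside its range is refused whole. OPENING is the opening, from 0 (shut) to 1 (fully open), set as the call begins (- or left out, the last holds). The fingers move at their own pace and stop on an object; FORCE is the grip in N (left out, the last holds). Time passes only in rows, so rows that repeat a pose let the fingers close. It gives the time, the measured TCP pose, the force, the opening and the grip force at its end, in the units of the state.
- ctrl.get_obs(): the state, without advancing time (a new reading comes with each control period).
- optics.get_image(name): name is "scene" or "top" or "wrist"; returns a dict with "image" (480x640x3 uint8, blue, green, red), "fx", "fy", "cx", "cy" (pixels), "rvec" (rotation vector, rad) and "tvec" (3), from world to camera coordinates, as OpenCV has them; the wrist camera has in their place "mount" (4x4, takes a point from camera to tool coordinates, whose origin is the TCP and whose axes are the flange's). Camera axes: x right, y down, z forward; pixel columns grow to the right and rows downward; lengths in m; the calibration is good to about 2 mm. A picture is of the moment at which its call begins: read the wrist's pose just before it. There is no depth.
- job.finish_job(): hands the job in; it is judged then, once.
The state is a dict: "t": time; "q": joint angles; "dq": joint speeds; "effort": joint torques, N m; "tool_pos": TCP position; "tool_rot": TCP orientation; "contact_force": force on the tool from outside, world axes, zero at the start; "wrist_torque": the same for the moment, N m; "opening": finger opening in m; "grip_force": force on a finger pad.
Only numpy, scipy, OpenCV 4.12 (cv2) and the standard library are available. Lean on these libraries where they do the work, as an engineer would, in place of code of your own. Each camera call takes 0.05 s, during which the arm holds its last target. There are 200 camera calls.

TASK

Close the thermal cycler: push its spring-raised lid down until it lies level and, while still holding it down, slide the blue lid lock all the way across towards the green dot until it stops, so that the lid stays shut and level when you let go. Feel your way, never bearing on the machine with more than 20 N, and leave the rack, the box and the bottle beside it where they are.

Things in the scene. Friction and masses are not known exactly. Their poses are not given: they have to be found in the camera images.
- cycler: Bench thermal cycler, cream housing 280 (x) x 200 (y) x 129 mm high, fixed on the bench. Origin: centre of its underside. Its x axis points from the front (navy control panel) to the rear (hinge), y to the left as one faces the front, z up; it is turned about the vertical only. It sets the directions named below.
- hinge (a point): Middle of the lid's hinge line, 88 mm behind the cycler's origin and 108 mm above the bench; the line runs along the cycler's y axis. Springs in it lift the lid and push it up again unless it is locked. The lid's weight is not exactly known.
- lid_centre (a point): Middle of the top of the cream lid (178 mm long, 190 wide, 24 thick), 88 mm from the hinge line and 20 mm above it. Axes as the cycler's when the lid is level, z is the normal of the lid's top. At the start it stands tipped up 0.55 rad (31 degrees), front edge raised; shut, it rests on a rubber buffer at the front, level within 0.022 rad, its top about 128 mm above the bench.
- pad (a point): Point to press, on top of the blue lock slide at the lid's front edge; moves with lid and lock. Lid level: 133 mm above the bench, 155 mm in front of the hinge line and 25 above it. Flat face: 18 mm to front and rear of it, 28 to the right (-y), 25 to the left. Pressing here takes 2 to 5 N at first, 4 to 9 N nearly shut, 6 to 11 N to reach the buffer: over the last 8 mm a sprung plate inside resists too.
- rib (a point): Middle of the blue rib on the lock slide, 30 mm to the left (+y) of the pad point: 10 mm thick (y), 34 mm long (front to rear), rising 14 mm above the pad's face. Push its right-hand side to the left to slide the lock; it is no grip, a pinch counts as bearing on the machine.
- lock (a joint): Travel of the lock slide to the lid's left (+y) in m: 0 open (near the red dot), 0.016 locked (near the green dot, on a hard end stop). It starts at 0 to 0.003, stays where it is left and takes about 2.5 N to move. A steel tongue hangs from it over the lid's front; from 0.006 on, the tongue's foot passes under the keeper lip.
- keeper_nominal (a point): Usual place of the middle of the underside of the steel keeper lip (26 mm along y, 5 thick) at the housing's front. The bracket with this lip and the lid's buffer is set by screws, up to 3.5 mm higher or lower, differently each time; its true height is not measured. The lock's foot clears the lip by only 1.5 to 2 mm with the lid right down on the buffer; if higher, it butts against the lip's side.
- tube_rack: Bystander: orange tube rack 84 x 124 x 38 mm, loose, origin at the centre of its underside.
- tip_box: Bystander: blue pipette-tip box with pale lid 84 x 122 x 70 mm, loose, origin at the centre of its underside.
- reagent_bottle: Bystander: amber bottle with blue cap, 68 mm diameter, 140 mm high, loose, origin at the centre of its underside.

How it is judged:
By the outcome, as a careful person would: the job done as asked, in the order asked, and still so for the second after the job is handed in, with the robot touching nothing.
It also fails if it takes over 58 s, if anything falls off the work surface, if the arm or the gripper's body presses on something with over 40 N, if the wrist force passes 120 N, or if a joint passes its speed limit or range.

## Working session

There is one attempt and no reset: what is moved stays moved. The work goes in short steps, Python scripts to look and compute and a shell command to move; the robot and the scene stay as the last step left them, time stands still between calls to the robot, and variables do not carry over. Pictures are saved under pics/ and viewed, at most 10 in all, crops included, and the job is handed in when it is done.

```bash
mkdir -p pics; python3 - <<'E'
from station import ctrl,optics
import cv2,numpy as np
o=ctrl.get_obs(); print(o['t'],o['tool_pos'],o['tool_rot'],o['opening'],o['contact_force'])
a=optics.get_image('scene');b=optics.get_image('top')
np.savez('cams.npz',**{f'{n}_{k}':v for n,d in(('scene',a),('top',b)) for k,v in d.items()})
cv2.imwrite('pics/scene.png',a['image']);cv2.imwrite('pics/top.png',b['image'])
E
```

```text
0.0 [0.19444773 0.59333867 0.23006701] [-4.95452886e-01 -3.10171877e+00  3.08498691e-03] 0.08509525782173222 [-0.28202721  0.58861686  0.24049429]
```

View pics/scene.png

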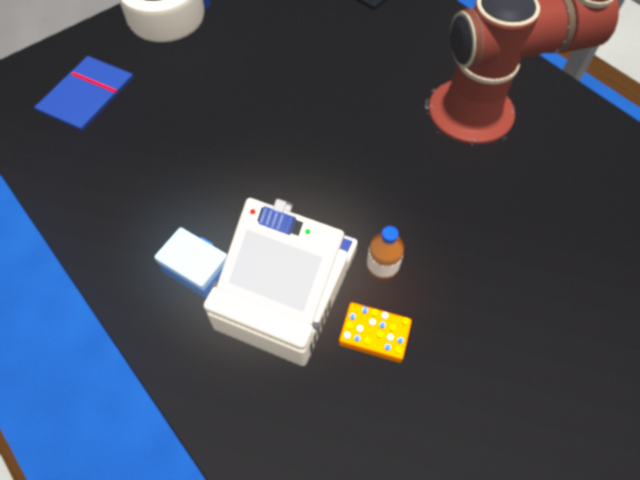

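View pics/top.png

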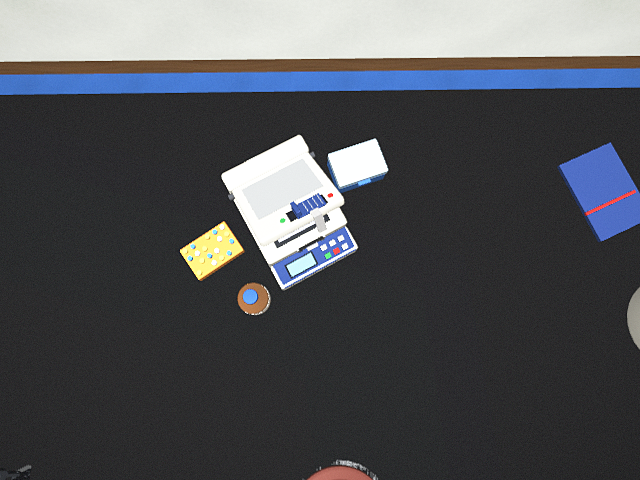

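The scene view shows the raised lid with the blue slide at (278,220), red dot (253,211) and green dot (308,231). The top view shows the panel at (315,258), red dot (330,195), green dot (282,220), and the bottle (254,298) in front-left. Enlarging both for fitting.

```bash
python3 - <<'E'
import cv2,numpy as np
c=np.load('cams.npz')
for n in('scene','top'):print(n,c[n+'_fx'],c[n+'_cx'],c[n+'_cy'],c[n+'_rvec'],c[n+'_tvec'])
t=c['top_image'][120:300,200:400];s=c['scene_image'][190:370,190:370]
im=np.hstack([cv2.resize(t,None,fx=2.1*1,fy=2.1,interpolation=2),cv2.resize(s,None,fx=2.1,fy=2.1,interpolation=2)])
cv2.imwrite('pics/t4.png',cv2.resize(t,None,fx=3.3,fy=3.3,interpolation=cv2.INTER_CUBIC))
E
```

```text
scene 543.7473243853304 313.1783430449329 238.0928256134948 [ 0.97719399  2.70506204 -0.73038874] [ 0.3989344  -0.32320814  1.37818927]
top 489.26406958460996 316.5877893271549 243.2175981025947 [ 2.1193478  -2.17623413  0.21656487] [0.05007424 0.59607899 1.07103513]
```

View pics/t4.png

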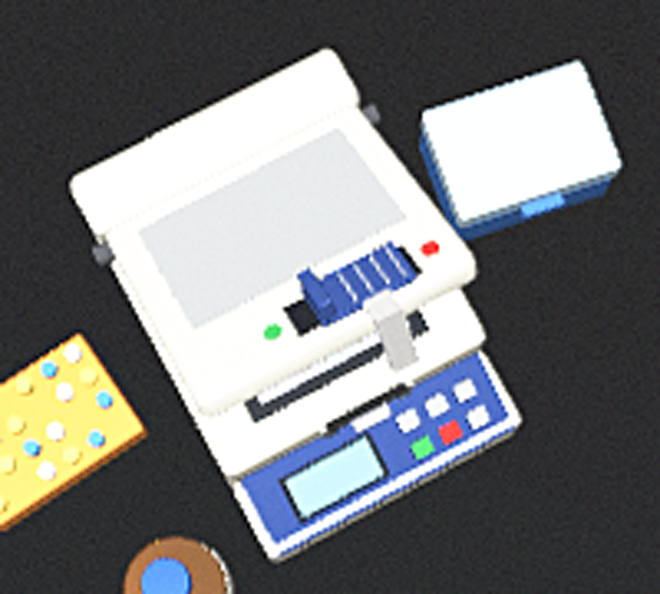

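The crop shows the hinge pins at (372,113) and (102,254), rear top corners near (330,50) and (72,185), front panel corners at (275,557) and (522,418), and the pad centre near (362,280). The lock's tongue hangs at (395,330). Fitting pose from these.

```bash
cat > h.py <<'E'
import cv2,numpy as np
from scipy.optimize import least_squares
from scipy.spatial.transform import Rotation as R
c=np.load('cams.npz')
def proj(n,P):
    X=R.from_rotvec(c[n+'_rvec']).apply(P)+c[n+'_tvec']
    return np.c_[c[n+'_fx']*X[:,0]/X[:,2]+c[n+'_cx'],c[n+'_fy']*X[:,1]/X[:,2]+c[n+'_cy']]
def world(p,P): return R.from_rotvec([0,0,p[2]]).apply(P)+[p[0],p[1],0]
def lid(f,y,u,th): # f ahead of hinge, u above
    return [.088-f*np.cos(th)+u*np.sin(th),y,.108+f*np.sin(th)+u*np.cos(th)]
E
python3 - <<'E'
from h import *
px=lambda l:np.array(l)/3.3+[200,120]
obs=px([[372,113],[102,254],[330,50],[72,185],[275,557],[522,418],[362,280]])
def model(p):
    w,zf=p[3],p[4]
    return np.array([[.088,-w,.108],[.088,w,.108],[.138,-.097,.127],[.138,.097,.127],[-.139,.098,zf],[-.139,-.098,zf],lid(.155,.0+0.0,.025,.55)])
def res(p):
    P=world(p,model(p)); r=proj('top',P)-obs
    r[6]*=[1,1]; return r.ravel()
for y0 in(1,):
  # pad y unknown -> own param
  def res2(p):
    M=model(p);M[6,1]=p[5];return (proj('top',world(p,M))-obs).ravel()
  s=least_squares(res2,[.55,.1,np.radians(20),.1,.03,0],x_scale=.05)
  p=s.x;print(p,np.round(s.fun.reshape(-1,2),1),np.sqrt(np.mean(s.fun**2)))
M=model(p);M[6,1]=p[5]
pad=world(p,M[6:])[0];print('pad',pad)
np.save('pose.npy',p)
im=np.dstack([c['scene_image']])
k=cv2.resize(im[180:370,140:430],None,fx=2.7,fy=2.7,interpolation=2).copy()
for q in proj('scene',world(p,np.vstack([M,[lid(.155,p[5]+.03,.039,.55)]]))):
    cv2.circle(k,tuple(int(v) for v in (q-[140,180])*2.7),3,(0,0,255),-1)
cv2.imwrite('pics/ov.png',k)
E
```

```text
[ 0.66238686  0.08940482  0.48191777  0.10266487  0.05710868 -0.02679137] [[-0.   0.7]
 [ 0.1  0.8]
 [-0.4 -1. ]
 [-0.5 -1.3]
 [ 0.   0.3]
 [ 0.8  0.4]
 [ 0.   0.1]] 0.6135997664298343
pad [0.64726909 0.05126256 0.21032963]
```

View pics/ov.png

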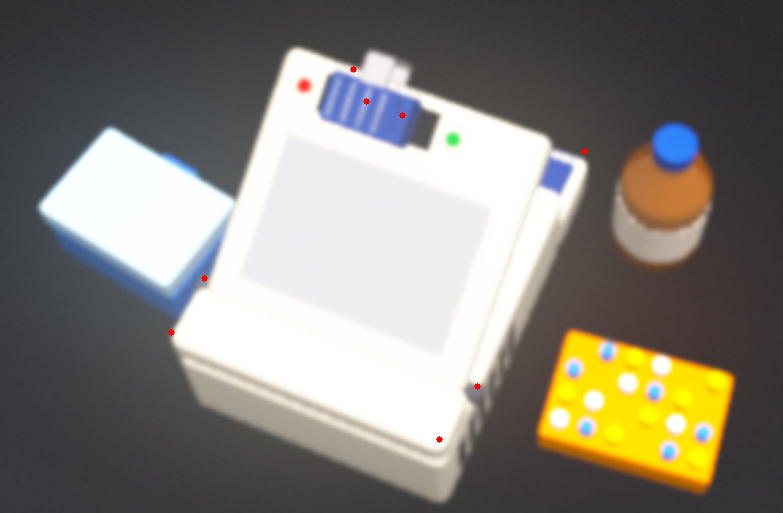

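The fit holds within about 1 px in both views (dots fall on the hinge pins, corners, slide and rib). Pad is at about (0.647, 0.051, 0.210), yaw 0.48. Working out the approach.

```bash
cat > go.py <<'E'
from h import *
from station import ctrl
def rel(f,yoff,u,th,dz=0,dx=.011):
    """tool-frame shift/turn to put shut tips (vertical tool, front edge at lid coords) there"""
    p=np.load('pose.npy');o=ctrl.get_obs()
    a=np.array(lid(f,p[5]+yoff,u,th));a[0]+=dx;a[2]+=dz
    T=world(p,a[None])[0]
    Rt=R.from_rotvec(o['tool_rot'])
    best=None
    for k in(0,np.pi):
        Rg=R.from_euler('z',p[2]+k)*R.from_euler('x',np.pi)
        d=(Rt.inv()*Rg).as_rotvec()
        if best is None or np.linalg.norm(d)<np.linalg.norm(best):best=d
    print('target',T.round(4),'shift',Rt.inv().apply(T-o['tool_pos']).round(4),'turn',best.round(3),'t',o['t'])
    p=np.load('pose.npy')
    print('F in cycler axes',R.from_rotvec([0,0,-p[2]]).apply(o['contact_force']).round(2))
E
python3 -c "
from go import *
rel(.163,-.003,.025,.55,dz=.06)
print(R.from_rotvec(ctrl.get_obs()['tool_rot']).as_matrix().round(2))"
```

```text
target [0.6524 0.0505 0.2745] shift [-0.6042 -0.3732 -0.0438] turn [-0.002 -0.001 -0.799] t 0.1
F in cycler axes [-0.34 -0.25 -0.67]
[[-0.95  0.31 -0.  ]
 [ 0.31  0.95 -0.  ]
 [ 0.   -0.   -1.  ]]
```

```bash
python3 -m jog '[[[0,0,-0.044],[0,0,0]],[[-0.604,-0.373,-0.044],[0,0,-0.8]],[[-0.604,-0.373,-0.044],[0,0,-0.8]],[[-0.604,-0.373,-0.044],[0,0,-0.8]],[[-0.604,-0.373,-0.044],[0,0,-0.8]]]' 0 20; python3 -c "
from go import *
rel(.163,-.003,.025,.55,dz=.06)"
```

```text
t: 0.6
tool_pos: [0.3175, 0.4482, 0.2749]
tool_rot: [0.401, -3.116, 0.001]
contact_force: [0.8, 0.1, 0.1]
opening: 0.0125
grip_force: 0.0
target [0.6524 0.0505 0.2745] shift [-0.2233 -0.4694  0.0005] turn [-0.    -0.    -0.226] t 0.6
F in cycler axes [ 0.71 -0.26  0.07]
```

```bash
python3 -m jog '[[[-0.223,-0.469,0],[0,0,-0.226]],[[-0.223,-0.469,0],[0,0,-0.226]],[[-0.223,-0.469,0],[0,0,-0.226]],[[-0.223,-0.469,0],[0,0,-0.226]],[[-0.223,-0.469,0],[0,0,-0.226]]]' ; python3 -c "
from go import *
rel(.163,-.003,.025,.55,dz=.06)"
```

```text
t: 1.1
tool_pos: [0.4745, 0.2593, 0.275]
tool_rot: [0.74, -3.053, -0.0]
contact_force: [-0.1, 0.7, -0.6]
opening: 0.0001
grip_force: 0.0
target [0.6524 0.0505 0.2745] shift [-0.0625 -0.267   0.0004] turn [ 0.    -0.    -0.006] t 1.1
F in cycler axes [ 0.22  0.63 -0.57]
```

```bash
python3 -m jog '[[[-0.061,-0.262,0],[0,0,0]],[[-0.061,-0.262,0],[0,0,0]],[[-0.061,-0.262,0],[0,0,0]],[[-0.061,-0.262,0],[0,0,0]],[[-0.061,-0.262,0],[0,0,0]]]' ; python3 -m jog '[[[-0.01,-0.042,0],[0,0,0]],[[-0.01,-0.042,0],[0,0,0]],[[-0.01,-0.042,0],[0,0,0]]]'; python3 -c "
from go import *
from station import optics
rel(.163,-.003,.025,.55,dz=.06)
w=optics.get_image('wrist');s=optics.get_image('top')
np.savez('w.npz',**w)
print(w['fx'],np.array(w['mount']).round(3).tolist())
cv2.imwrite('pics/w1.png',w['image'])
k=s['image'][120:300,200:400]
"
```

```text
t: 1.6
tool_pos: [0.6365, 0.0687, 0.2748]
tool_rot: [0.739, -3.053, -0.001]
contact_force: [0.2, 0.7, -0.8]
opening: -0.0002
grip_force: 0.0
t: 1.9
tool_pos: [0.6637, 0.0371, 0.2742]
tool_rot: [0.737, -3.052, -0.002]
contact_force: [0.1, -0.1, 0.3]
opening: 0.0
grip_force: 0.0
target [0.6524 0.0505 0.2745] shift [ 0.004   0.0172 -0.0003] turn [ 0.001 -0.002 -0.008] t 1.9
F in cycler axes [ 0.05 -0.09  0.32]
333.0136868360477 [[-0.001, -0.963, -0.27, 0.069], [1.0, -0.002, 0.001, -0.001], [-0.002, -0.27, 0.963, -0.143], [0.0, 0.0, 0.0, 1.0]]
```

View pics/w1.png

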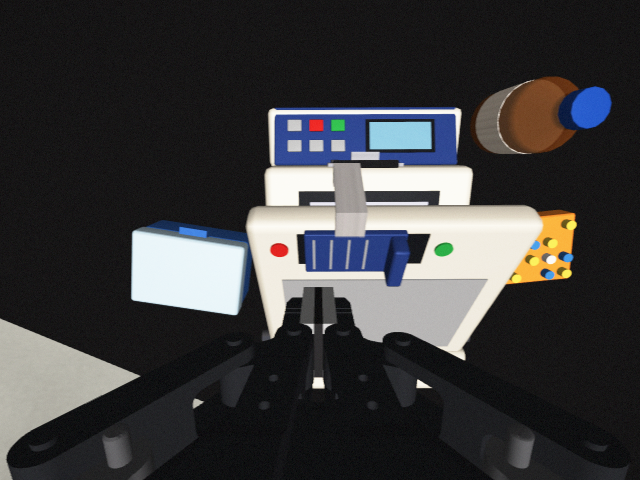

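The wrist view shows slide face from u=305 to 388 at v≈250, rib (398,258), and the shut finger tips at (318,300), about 17 mm too far right. Comparing the predicted pad with it.

```bash
python3 -c "
from go import *
w=np.load('w.npz');o=ctrl.get_obs();p=np.load('pose.npy')
M=w['mount'];Rt=R.from_rotvec(o['tool_rot'])
P=world(p,np.array([lid(.155,p[5],.025,.55),lid(.155,p[5]+.025,.039,.55),lid(.155,p[5]+.025,.025,.55),lid(.155,p[5]-.028,.025,.55)]))
t=Rt.inv().apply(P-o['tool_pos']);cm=(t-M[:3,3])@M[:3,:3]
print((cm[:,:2]/cm[:,2:]*[w['fx'],w['fy']]+[w['cx'],w['cy']]).round(1), cm[:,2].round(3))
rel(.163,-.003,.025,.55,dz=.05)"
```

```text
[[348.2 250.7]
 [389.8 267.1]
 [386.5 250.4]
 [305.2 251. ]] [0.217 0.207 0.217 0.217]
target [0.6524 0.0505 0.2645] shift [0.0041 0.0156 0.0105] turn [ 0.001 -0.001 -0.006] t 2.0
F in cycler axes [0.57 0.98 0.35]
```

Prediction agrees within 2 px. Tool axes: +x front, +y left, +z down. Moving over the pad and descending.

```bash
python3 -m jog '[[[0.004,0.016,0.01],[0,0,0]],[[0.004,0.016,0.025],[0,0,-0.006]],[[0.004,0.016,0.04],[0,0,-0.006]],[[0.004,0.016,0.045],[0,0,-0.006]],[[0.004,0.016,0.045],[0,0,-0.006]]]'; python3 -c "
from go import *
rel(.163,-.003,.025,.55)"
```

```text
t: 2.5
tool_pos: [0.6521, 0.0502, 0.2282]
tool_rot: [0.749, -3.048, -0.001]
contact_force: [-0.4, -0.9, 0.2]
opening: -0.0001
grip_force: 0.0
target [0.6524 0.0505 0.2145] shift [-0.0005  0.0002  0.0137] turn [ 0.002 -0.003 -0.   ] t 2.5
F in cycler axes [-0.73 -0.61  0.21]
```

```bash
python3 -m jog '[[[0,0,0.008],[0,0,0]],[[0,0,0.012],[0,0,0]],[[0.001,0,0.015],[0,0,0]],[[0.003,0,0.018],[0,0,0]],[[0.005,0,0.02],[0,0,0]]]'; python3 -c "
from go import *
rel(.163,-.003,.025,.5)"
```

```text
t: 3.0
tool_pos: [0.6491, 0.048, 0.211]
tool_rot: [-0.749, 3.049, -0.0]
contact_force: [1.4, 1.0, 1.1]
opening: 0.0
grip_force: 1.0
target [0.6478 0.0481 0.2081] shift [0.001  0.0008 0.0029] turn [-0.001  0.002 -0.   ] t 3.0
F in cycler axes [1.67 0.26 1.05]
```

```bash
python3 -m jog '[[[0.004,0,0.005],[0,0,0]],[[0.007,0,0.01],[0,0,0]],[[0.011,0,0.016],[0,0,0]],[[0.014,0,0.022],[0,0,0]],[[0.017,0,0.028],[0,0,0]]]'; python3 -c "
from go import *
rel(.163,-.003,.025,.3)"
```

```text
t: 3.5
tool_pos: [0.6328, 0.0395, 0.1819]
tool_rot: [0.749, -3.05, 0.001]
contact_force: [-1.1, -0.9, 3.8]
opening: -0.0001
grip_force: 1.6
target [0.6325 0.0401 0.1801] shift [-0.0001  0.0007  0.0019] turn [-0.    -0.001 -0.001] t 3.5
F in cycler axes [-1.41 -0.25  3.82]
```

```bash
python3 -m jog '[[[0.002,0,0.005],[0,0,0]],[[0.004,0,0.01],[0,0,0]],[[0.006,0,0.015],[0,0,0]],[[0.008,0,0.02],[0,0,0]],[[0.009,0,0.024],[0,0,0]]]'; python3 -c "
from go import *
rel(.163,-.003,.025,.14)"
```

```text
t: 4.0
tool_pos: [0.6251, 0.0356, 0.1578]
tool_rot: [0.749, -3.05, 0.0]
contact_force: [-1.4, -1.2, 3.9]
opening: 0.0004
grip_force: 1.8
target [0.624  0.0357 0.1555] shift [0.001  0.0006 0.0023] turn [ 0.    -0.001 -0.   ] t 4.0
F in cycler axes [-1.82 -0.41  3.86]
```

```bash
python3 -m jog '[[[0.001,0,0.004],[0,0,0]],[[0.002,0,0.008],[0,0,0]],[[0.003,0,0.011],[0,0,0]],[[0.003,0,0.014],[0,0,0]],[[0.003,0,0.014],[0,0,0]]]'; python3 -m jog '[[[0.001,0,0.002],[0,0,0]],[[0.001,0,0.004],[0,0,0]],[[0.001,0,0.005],[0,0,0]]]'; python3 -c "
from go import *
rel(.163,-.003,.025,0)"
```

```text
t: 4.5
tool_pos: [0.6226, 0.0343, 0.1438]
tool_rot: [0.749, -3.05, 0.0]
contact_force: [-1.3, -1.7, 4.4]
opening: -0.0001
grip_force: 1.7
t: 4.8
tool_pos: [0.6219, 0.0339, 0.1397]
tool_rot: [0.749, -3.051, 0.0]
contact_force: [-3.3, -1.0, 6.7]
opening: 0.0001
grip_force: 3.2
target [0.6195 0.0333 0.133 ] shift [0.0024 0.0006 0.0067] turn [-0. -0. -0.] t 4.8
F in cycler axes [-3.34  0.64  6.73]
```

```bash
for i in 1 2 3; do python3 -m jog '[[[-0.0002,0,0.0006],[0,0,0]],[[-0.0002,0,0.001],[0,0,0]],[[-0.0002,0,0.001],[0,0,0]]]' | grep -E 'pos|force'; done
```

```text
tool_pos: [0.6217, 0.0339, 0.1388]
contact_force: [-3.8, -1.4, 6.3]
grip_force: 3.2
tool_pos: [0.6219, 0.0339, 0.1379]
contact_force: [-4.1, -1.4, 6.5]
grip_force: 3.3
tool_pos: [0.6221, 0.034, 0.137]
contact_force: [-3.9, -0.9, 7.6]
grip_force: 3.5
```

```bash
python3 -m jog '[[[0.0008,0,0],[0,0,0]],[[0.0015,0,0.0005],[0,0,0]],[[0.0015,0,0.001],[0,0,0]],[[0.0015,0,0.001],[0,0,0]]]' | grep -E 'pos|force'; for i in 1 2; do python3 -m jog '[[[0.0002,0,0.0006],[0,0,0]],[[0.0002,0,0.001],[0,0,0]],[[0.0002,0,0.001],[0,0,0]]]' | grep -E 'pos|force'; done
```

```text
tool_pos: [0.6219, 0.0339, 0.1366]
contact_force: [-1.4, 0.1, 6.5]
grip_force: 3.3
tool_pos: [0.6218, 0.0338, 0.1357]
contact_force: [-1.0, 0.8, 7.1]
grip_force: 3.4
tool_pos: [0.6216, 0.0337, 0.1347]
contact_force: [-1.5, -0.2, 6.8]
grip_force: 3.5
```

```bash
for i in 1 2 3 4; do python3 -m jog '[[[0,0,0.0006],[0,0,0]],[[0,0,0.001],[0,0,0]],[[0,0,0.001],[0,0,0]]]' | grep -E 'pos|ct_force'; done
```

```text
tool_pos: [0.6215, 0.0337, 0.1338]
contact_force: [-1.7, -0.1, 7.3]
tool_pos: [0.6214, 0.0336, 0.1329]
contact_force: [-2.0, -0.9, 8.5]
tool_pos: [0.6213, 0.0335, 0.132]
contact_force: [-4.0, -0.8, 9.0]
tool_pos: [0.6212, 0.0335, 0.1314]
contact_force: [-5.1, -0.4, 10.0]
```

```bash
python3 -m jog '[[[0.0008,0,0],[0,0,0]],[[0.0015,0,0],[0,0,0]],[[0.0015,0,0],[0,0,0]]]' | grep -E 'pos|ct_force'; for i in 1 2; do python3 -m jog '[[[0,0,0.0005],[0,0,0]],[[0,0,0.0007],[0,0,0]],[[0,0,0.0007],[0,0,0]]]' | grep -E 'pos|ct_force'; done
```

```text
tool_pos: [0.6212, 0.0335, 0.1316]
contact_force: [-0.7, 2.6, 9.2]
tool_pos: [0.6212, 0.0335, 0.1314]
contact_force: [-1.2, 1.7, 9.9]
tool_pos: [0.6213, 0.0333, 0.1313]
contact_force: [-3.3, 1.7, 12.6]
```

On the buffer at z≈0.1313 with 13 N. Sliding left.

```bash
for i in 1 2 3; do python3 -m jog '[[[0,0.001,0],[0,0,0]],[[0,0.002,0],[0,0,0]],[[0,0.003,0],[0,0,0]]]' | grep -E 'pos|ct_force'; done; python3 -c "
from go import *
rel(.163,-.003,.025,0)"
```

```text
tool_pos: [0.6207, 0.0345, 0.1314]
contact_force: [-0.4, -3.5, 11.6]
tool_pos: [0.6193, 0.0371, 0.1314]
contact_force: [-0.6, -3.2, 10.8]
tool_pos: [0.6179, 0.0398, 0.1314]
contact_force: [-0.3, -2.4, 10.5]
target [0.6195 0.0333 0.133 ] shift [ 0.0016 -0.0065 -0.0016] turn [-0.005  0.005 -0.001] t 9.7
F in cycler axes [-1.35 -1.97 10.52]
```

```bash
python3 -m jog '[[[0,0,0.0004],[0,0,0]],[[0,0,0.0007],[0,0,0]],[[0,0,0.0007],[0,0,0]]]' | grep -E 'pos|ct_force'; for i in 1 2 3; do python3 -m jog '[[[0,0.001,0],[0,0,0]],[[0,0.002,0],[0,0,0]],[[0,0.003,0],[0,0,0]]]' | grep -E 'pos|ct_force'; done
```

```text
tool_pos: [0.6179, 0.0399, 0.1313]
contact_force: [-2.9, -2.6, 14.2]
tool_pos: [0.6167, 0.0423, 0.1313]
contact_force: [-1.0, -3.8, 13.9]
tool_pos: [0.6153, 0.045, 0.1314]
contact_force: [-1.5, -3.9, 13.9]
tool_pos: [0.6148, 0.0463, 0.1314]
contact_force: [2.1, -7.3, 11.6]
```

```bash
python3 -c "
from go import *
from station import optics
o=ctrl.get_obs();w=optics.get_image('wrist');print(o['t'],o['contact_force'],o['tool_pos'],o['tool_rot'])
np.savez('w2.npz',**w,tp=o['tool_pos'],tr=o['tool_rot'])
cv2.imwrite('pics/w2.png',cv2.resize(w['image'][100:340,200:520],None,fx=2.5,fy=2.5,interpolation=2))
"
```

```text
10.9 [ 2.08786055 -7.3027554  11.61411567] [0.61483083 0.04631753 0.13138372] [-0.74666577  3.04288008 -0.01111217]
```

View pics/w2.png

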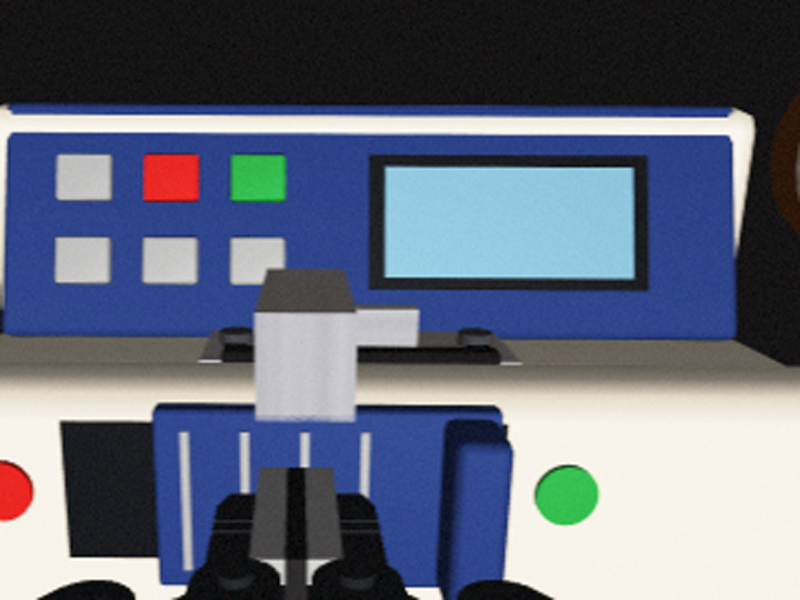

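The slide now stands near the green dot (slot exposed at crop x 65–155 on the red side, none on the green side), so friction carried it across. I'll confirm the stop by going on to the rib.

```bash
for i in 1 2 3; do python3 -m jog '[[[0,0.0005,0],[0,0,0]],[[0,0.001,0],[0,0,0]],[[0,0.001,0],[0,0,0]]]' | grep -E 'pos|ct_force'; done
```

```text
tool_pos: [0.6145, 0.0473, 0.1314]
contact_force: [3.1, -6.6, 11.4]
tool_pos: [0.6142, 0.0482, 0.1314]
contact_force: [2.2, -6.1, 10.6]
tool_pos: [0.6137, 0.0492, 0.1314]
contact_force: [2.6, -5.9, 11.0]
```

```bash
for i in 1 2 3 4; do python3 -m jog '[[[0,0.001,0],[0,0,0]],[[0,0.0018,0],[0,0,0]],[[0,0.0025,0],[0,0,0]]]' | grep -E 'pos|ct_force'; done
```

```text
tool_pos: [0.6127, 0.0514, 0.1314]
contact_force: [2.9, -6.4, 10.1]
tool_pos: [0.6115, 0.0537, 0.1314]
contact_force: [3.1, -6.6, 11.3]
tool_pos: [0.6104, 0.0559, 0.1315]
contact_force: [3.3, -5.8, 10.9]
tool_pos: [0.6093, 0.058, 0.1314]
contact_force: [5.0, -7.6, 10.1]
```

```bash
for i in 1 2; do python3 -m jog '[[[0,0.0004,0],[0,0,0]],[[0,0.0007,0],[0,0,0]],[[0,0.0007,0],[0,0,0]]]' | grep -E 'pos|ct_force'; done
```

```text
tool_pos: [0.6093, 0.058, 0.1315]
contact_force: [5.0, -9.1, 8.2]
tool_pos: [0.6092, 0.0581, 0.1314]
contact_force: [5.2, -10.1, 8.9]
```

The rib bears on the hard stop (11 N sideways, no movement). Releasing upward.

```bash
python3 -m jog '[[[0,-0.0003,-0.0015],[0,0,0]],[[0,-0.001,-0.003],[0,0,0]],[[0,-0.0015,-0.005],[0,0,0]],[[0,-0.003,-0.008],[0,0,0]],[[0,-0.004,-0.012],[0,0,0]]]' | grep -E 'pos|ct_force';python3 -m jog '[[[0,0,-0.02],[0,0,0]],[[0,0,-0.05],[0,0,0]],[[0,0,-0.08],[0,0,0]],[[0,0,-0.1],[0,0,0]],[[0,0,-0.1],[0,0,0]]]'; python3 -c "
from go import *
from station import optics
w=optics.get_image('wrist');s=optics.get_image('top')
a=w['image'][0:400,100:600];b=s['image'][120:300,200:400]
a=cv2.resize(a,(450,360));b=cv2.resize(b,(340,306),interpolation=2)
k=np.zeros((360,790,3),np.uint8);k[:,:450]=a;k[:306,450:]=b;cv2.imwrite('pics/f.png',k)"
```

```text
tool_pos: [0.6063, 0.0573, 0.1382]
contact_force: [-0.3, 0.4, 0.6]
t: 14.65
tool_pos: [0.608, 0.0582, 0.243]
tool_rot: [-0.748, 3.044, -0.002]
contact_force: [0.5, -0.4, 0.0]
opening: 0.0
grip_force: 0.0
```

View pics/f.png

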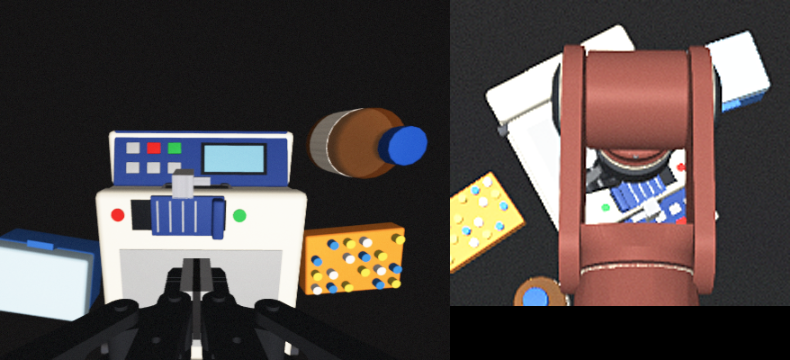

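The lid is down and level. The slide sits at the green end, with the slot open on the red side at (140,215), and the tongue is under the keeper at (183,185). The rack, box and bottle look undisturbed, and the tool is clear. Handing in.

```bash
python3 -c "
from station import job
print(job.finish_job())"
```

```text
the job is handed in; nothing more can be done
None
```

The job is handed in: the lid is shut and stayed down after release, the lock is hard against its end stop by the green dot, no force reading went above about 15 N, the rack, box and bottle were not touched, and it took about 15 s.

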